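# Load the wiring jig with D connectors

## Robot

A 7-joint arm with a two-finger parallel gripper is mounted at the origin on a cart in front of the work surface, level with it; the furniture and walls round the work are solid. World frame = base frame: x ahead of the robot, y to its left, z up, the work surface at z = 0. Lengths are in m, angles in rad, forces in N, time in s.
With the tool pointing down it reaches from about 0.4 to 0.85 m from the base axis. Payload 10.4 kg.
Tool frame: the origin (TCP) lies midway between the tips of the shut fingers; the grasp point (between the pads) lies 19 mm behind it; z points along the fingers, y is the line along which they close (so a half turn about z gives the same grasp; the last joint's range is limited). The gripper opens to 87 mm and grips with 3 to 60 N. Pads are 19 mm wide; open, the fingers measure 117 mm over their backs; the gripper's body (75 mm by 190 mm) begins 51 mm behind the grasp point.
Start: joints at [-1.185, 0.332, -0.065, 1.46, 0.022, 1.35, -0.088], TCP at [0.248, 0.574, 0.202] pointing down, gripper open.
Joint ranges: [-2.6, 2.6], [-0.5, 2.12], [-1.47, 1.34], [0.16, 2.42], [-1.27, 4.41], [0.06, 2.06], [-2.6, 2.6]. Speed limits (rad/s): [2.22, 2.22, 2.79, 2.79, 3.14, 3.14, 3.14].

## Interface

Orientations are given as a rotation vector (axis times angle).
In Python, from rig import status, snapshot, camera_info, ticket gives the robot as it stands.
- The arm moves only by the tool carry_out, never from a script. Its argument "deltas" is a list of rows, each a list of 7 numbers: the shift along the tool's x, y, z in cm, then the turn, a rotation vector about the tool's x, y, z in rad, then the opening, from 0 (shut) to 1 (fully open). A call has 1 to 20 rows; each row shifts and turns the commanded pose from where the row before left it, along the tool's axes as they then stand; what a row does not reach is not made up. A row lasts 1/8 s, in which the tool goes at most 62.5 mm and 10.7 degrees, less where a joint would pass 70% of its speed; a pose out of reach is approached as far as the arm can. A call with a gripper value outside its range is refused whole. The fingers move at their own pace and stop on an object; the grip force is fixed at half the most. Time passes only in rows, so rows that do not move let the fingers close. It gives the time, the measured TCP pose, the force, the opening and the grip force at its end, in the units of the state.
- status.get_obs(): the state, without advancing time (a new reading comes with each control period).
- snapshot(name): name is "scene" or "side" or "wrist"; returns (picture, depth): 384x512x3 uint8, red, green, blue; 384x512 float32, m along the optical axis (not along the pixel's ray), 0 where there is no reading.
- camera_info(name): a dict with "fov_y" (degrees; the focal length in pixels is half the picture's height over the tangent of half this angle, whatever the lens; pixels are square), "cx", "cy" (the principal point, pixels), "extrinsics" (4x4, takes a point from camera to world coordinates). Camera axes: x right, y up, looking along -z (the intrinsics and any distortion apply to the point x, -y, -z); pixel columns grow to the right and rows downward; lengths in m; the calibration is good to about 2 mm. The wrist camera is an equidistant fisheye: a pixel r from the principal point sees the ray r / f radians off the axis. A picture is of the moment at which its call begins: read the wrist's pose just before it. camera_info takes no time and is no camera call; for the wrist camera it gives the pose at the moment of the call.
- ticket.sign_off(): hands the job in; it is judged then, once.
The state is a dict: "t": time; "joint_positions": joint angles; "joint_velocities": joint speeds; "joint_torque": joint torques, N m; "position": TCP position; "tool_rot": TCP orientation; "contact_force": force on the tool from outside, world axes, zero at the start; "wrist_torque": the same for the moment, N m; "gripper_width": finger opening in m; "gripper_force": force on a finger pad.
Only numpy, scipy, OpenCV 4.12 (cv2) and the standard library are available. Lean on these libraries where they do the work, as an engineer would, in place of code of your own. Each camera call takes 0.05 s, during which the arm holds its last target. There are 200 camera calls.

## Task

Load the soldering jig for the next harness: pick the four D connectors out of the loose parts on the bench and seat each in a nest of its own length on the jig (short ones in the short nests, long ones in the long nests), solder pins up, lying fully down and level on the nest's pad between its end walls. The two mains inlets are not wanted: leave them where they lie.

Things in the scene. Friction and masses are not known exactly. Their poses are not given: they have to be found in the camera images.
- d_short_a: Short D connector, 40 mm long (y), 12 wide (x), 18 g, lying face down, solder pins up. Origin: centre of underside, z up. Shell 10 x 26 mm, up to z 12 (pins to 14); flange 12 x 40 mm, 2 thick, its underside at z 5.5, overhangs the shell at both ends. Grip across the 12 mm width (flange edges) at mid-length. Either way round will do.
- d_short_b: Short D connector, 40 mm long (y), 12 wide (x), 18 g, lying face down, solder pins up. Origin: centre of underside, z up. Shell 10 x 26 mm, up to z 12 (pins to 14); flange 12 x 40 mm, 2 thick, its underside at z 5.5, overhangs the shell at both ends. Grip across the 12 mm width (flange edges) at mid-length. Either way round will do.
- d_long_a: Long D connector, 53 mm long (y), 12 wide (x), 18 g, lying face down, solder pins up. Origin: centre of underside, z up. Shell 10 x 38 mm, up to z 12 (pins to 14); flange 12 x 53 mm, 2 thick, its underside at z 5.5, overhangs the shell at both ends. Grip across the 12 mm width (flange edges) at mid-length. Either way round will do.
- d_long_b: Long D connector, 53 mm long (y), 12 wide (x), 18 g, lying face down, solder pins up. Origin: centre of underside, z up. Shell 10 x 38 mm, up to z 12 (pins to 14); flange 12 x 53 mm, 2 thick, its underside at z 5.5, overhangs the shell at both ends. Grip across the 12 mm width (flange edges) at mid-length. Either way round will do.
- nest_short_a: Short nest, slippery black plastic on a grey foot, fixed on the jig's rail (top 12 mm above bench). Origin: centre of foot underside; y along nest and rail. Foot 40 x 62 x 4 mm; pad top at z 10 carries the connector's underside (10 mm wide at |y| < 11, wider beyond). Walls round each end, to z 23.5, leave the flange 4 mm play all round and flare 3 mm from z 16.5 up. Open for fingers at |y| < 16.3.
- nest_short_b: Short nest, slippery black plastic on a grey foot, fixed on the jig's rail (top 12 mm above bench). Origin: centre of foot underside; y along nest and rail. Foot 40 x 62 x 4 mm; pad top at z 10 carries the connector's underside (10 mm wide at |y| < 11, wider beyond). Walls round each end, to z 23.5, leave the flange 4 mm play all round and flare 3 mm from z 16.5 up. Open for fingers at |y| < 16.3.
- nest_long_a: Long nest, slippery black plastic on a grey foot, fixed on the jig's rail (top 12 mm above bench). Origin: centre of foot underside; y along nest and rail. Foot 40 x 75 x 4 mm; pad top at z 10 carries the connector's underside (10 mm wide at |y| < 17, wider beyond). Walls round each end, to z 23.5, leave the flange 4 mm play all round and flare 3 mm from z 16.5 up. Open for fingers at |y| < 22.3.
- nest_long_b: Long nest, slippery black plastic on a grey foot, fixed on the jig's rail (top 12 mm above bench). Origin: centre of foot underside; y along nest and rail. Foot 40 x 75 x 4 mm; pad top at z 10 carries the connector's underside (10 mm wide at |y| < 17, wider beyond). Walls round each end, to z 23.5, leave the flange 4 mm play all round and flare 3 mm from z 16.5 up. Open for fingers at |y| < 22.3.
- inlet_a: Mains inlet, loose, black: a block 28 x 46 mm on a 34 x 58 mm bezel, 37 mm high with its three metal tags pointing up; not part of this job, stays where it lies. Origin: centre of the underside.
- inlet_b: Mains inlet, loose, black: a block 28 x 46 mm on a 34 x 58 mm bezel, 37 mm high with its three metal tags pointing up; not part of this job, stays where it lies. Origin: centre of the underside.
There are look-alikes about, which are no part of the job. Leave any pink or purple look-alike of the d_long_b alone.

How it is judged:
At the end, for the whole second after the job is handed in: Each D connector is in its own nest of its own length: within 8 mm of the nest's centre, underside 8 to 12 mm above the nest's origin (10 = fully down), pins up, tilted under 0.08 rad, released and at rest. Both mains inlets lie within 30 mm of where they started ((((horizontal distance between d_short_a and nest_short_a below 0.008 m and z of d_short_a in the frame of nest_short_a between 0.008 and 0.012 m and angle between d_short_a's own z axis and vertical below 0.08 rad) and (horizontal distance between d_short_b and nest_short_b below 0.008 m and z of d_short_b in the frame of nest_short_b between 0.008 and 0.012 m and angle between d_short_b's own z axis and vertical below 0.08 rad)) or ((horizontal distance between d_short_a and nest_short_b below 0.008 m and z of d_short_a in the frame of nest_short_b between 0.008 and 0.012 m and angle between d_short_a's own z axis and vertical below 0.08 rad) and (horizontal distance between d_short_b and nest_short_a below 0.008 m and z of d_short_b in the frame of nest_short_a between 0.008 and 0.012 m and angle between d_short_b's own z axis and vertical below 0.08 rad))) and (((horizontal distance between d_long_a and nest_long_a below 0.008 m and z of d_long_a in the frame of nest_long_a between 0.008 and 0.012 m and angle between d_long_a's own z axis and vertical below 0.08 rad) and (horizontal distance between d_long_b and nest_long_b below 0.008 m and z of d_long_b in the frame of nest_long_b between 0.008 and 0.012 m and angle between d_long_b's own z axis and vertical below 0.08 rad)) or ((horizontal distance between d_long_a and nest_long_b below 0.008 m and z of d_long_a in the frame of nest_long_b between 0.008 and 0.012 m and angle between d_long_a's own z axis and vertical below 0.08 rad) and (horizontal distance between d_long_b and nest_long_a below 0.008 m and z of d_long_b in the frame of nest_long_a between 0.008 and 0.012 m and angle between d_long_b's own z axis and vertical below 0.08 rad))) and linear speed of each of d_short_a, d_short_b, d_long_a, d_long_b below 0.02 m/s and distance of each of inlet_a, inlet_b from where it was at the start of the episode below 0.03 m); the robot touches nothing.
It fails at once if a mains inlet is moved 30 mm or more from where it lay (distance of any of inlet_a, inlet_b from where it was at the start of the episode above 0.03 m).
It also fails if it takes over 90 s, if anything falls off the work surface, if the arm or the gripper's body presses on something with over 40 N, if the wrist force passes 120 N, or if a joint passes its speed limit or range.

## Working session

There is one attempt and no reset: what is moved stays moved. The work goes in short steps, Python scripts to look and compute and a tool call to move; the robot and the scene stay as the last step left them, time stands still between calls to the robot, and variables do not carry over. Pictures are saved under pics/ and viewed, at most 14 in all, crops included, and the job is handed in when it is done.

Besides the shell and the picture viewer there is one more tool, called after "Request:" by a JSON object that holds its "name" and its "arguments". carry_out: Moves the arm, as the interface text tells. Its arguments: {"type":"object","properties":{"deltas":{"type":"array"}},"required":["deltas"]}

```bash
mkdir -p pics; cat > h.py <<'E'
import numpy as np, cv2
from rig import status, snapshot, camera_info, ticket
from scipy.spatial.transform import Rotation as R
def snap(name,fn=None):
    ci=camera_info(name); p,d=snapshot(name)
    if fn: cv2.imwrite('pics/'+fn,cv2.cvtColor(p,cv2.COLOR_RGB2BGR))
    np.savez('/tmp/'+name,p=p,d=d,**ci); return p,d,ci
def cloud(d,ci,name):
    H,W=d.shape; f=H/2/np.tan(np.radians(ci['fov_y'])/2)
    u,v=np.meshgrid(np.arange(W),np.arange(H)); x=(u-ci['cx'])/f; y=(v-ci['cy'])/f
    if name=='wrist':
        r=np.hypot(x,y); s=np.where(r>1e-9,np.tan(np.minimum(r,1.5))/np.maximum(r,1e-9),1); x=x*s;y=y*s
    P=np.stack([x*d,-y*d,-d,np.ones_like(d)],-1)@np.array(ci['extrinsics']).T
    P=P[...,:3]; P[d<=0]=np.nan; return P
E
python3 - <<'E'
from h import *
for n in('scene','side'):
    p,d,ci=snap(n,n+'0.png'); print(n,ci)
o=status.get_obs(); print(o['t'],o['position'],o['tool_rot'],o['gripper_width'])
E
```

```text
scene {'fov_y': 44.99385104580836, 'cx': 256.7677259673555, 'cy': 188.8707032791636, 'extrinsics': array([[ 0.87981335,  0.26207755, -0.39653981,  0.07751607],
       [-0.47468198,  0.44126521, -0.76155238, -0.84996739],
       [-0.02460656,  0.85825426,  0.51263452,  0.63246479],
       [ 0.        ,  0.        ,  0.        ,  1.        ]])}
side {'fov_y': 51.93386082679517, 'cx': 255.25148726303323, 'cy': 187.47619818824276, 'extrinsics': array([[-0.95400122,  0.1831452 , -0.23735943,  0.31812785],
       [-0.2993374 , -0.53778842,  0.7881502 ,  0.66678856],
       [ 0.01669677,  0.82294681,  0.56787302,  0.53183318],
       [ 0.        ,  0.        ,  0.        ,  1.        ]])}
0.1 [0.24829771 0.57316508 0.20116693] [-6.37648212e-01 -3.07598951e+00  1.88672900e-03] 0.08729712811992407
```

View pics/scene0.png

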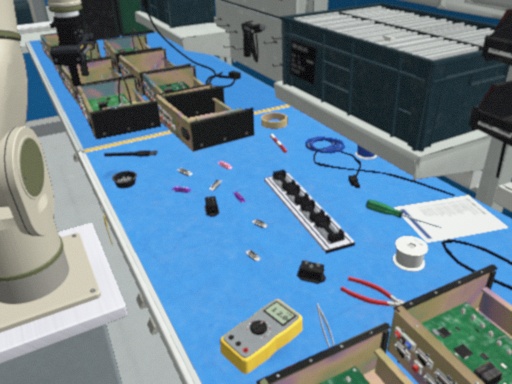

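View pics/side0.png

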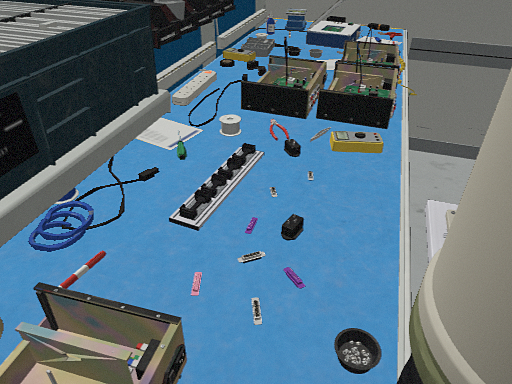

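Four metal-and-white D connectors: side (257,310), (251,257), (274,190), (310,174). Pink and purple look-alikes are at (197,283), (293,277), (252,225). The inlets are at (292,227) and (292,147), and the rail with four nests runs from (190,212) to (250,150).

```bash
cat >> h.py <<'E'
def blobs(P,sel,minn=15):
    n,l,s,c=cv2.connectedComponentsWithStats(sel.astype(np.uint8),connectivity=8)
    for i in range(1,n):
        if s[i,4]<minn: continue
        q=P[l==i]; (cx,cy),(w,h),a=cv2.minAreaRect((q[:,:2]*1000).astype(np.float32))
        if w<h: ang=a+90
        else: ang=a
        print('px',c[i].round(),'n',s[i,4],'ctr mm',round(cx,1),round(cy,1),'size',round(max(w,h),1),round(min(w,h),1),'long axis deg',round((ang+90)%180-90,1),'zmax',np.round(np.nanpercentile(q[:,2],[50,95])*1000,1))
E
python3 - <<'E'
from h import *
for n in('side','scene'):
    z=np.load('/tmp/'+n+'.npz'); P=cloud(z['d'],z,n)
    ok=(P[...,0]>.3)&(P[...,0]<.9)&(abs(P[...,1])<.4)
    m=ok&(abs(P[...,2])<.02)
    print(n,'table z',np.nanmedian(P[...,2][m])*1000)
    blobs(P,ok&(P[...,2]>.004)&(P[...,2]<.06))
E
```

```text
side table z -0.08595559643109763
px [199. 121.] n 61 ctr mm 820.0 -358.3 size 86.2 78.3 long axis deg 1.0 zmax [6.6 8.3]
px [230. 124.] n 358 ctr mm 700.1 -330.3 size 67.3 58.8 long axis deg -70.7 zmax [34.9 42.4]
px [273. 132.] n 51 ctr mm 576.8 -355.4 size 92.5 14.1 long axis deg -66.3 zmax [10.6 12.9]
px [291. 143.] n 253 ctr mm 528.2 -321.0 size 176.3 35.1 long axis deg -59.8 zmax [19.3 29.3]
px [181. 149.] n 171 ctr mm 800.3 -201.7 size 178.3 24.8 long axis deg -59.9 zmax [15.8 23.1]
px [350. 140.] n 743 ctr mm 348.8 -352.8 size 110.9 70.4 long axis deg 12.4 zmax [29.7 37.4]
px [317. 135.] n 30 ctr mm 449.8 -374.5 size 58.0 10.7 long axis deg 65.3 zmax [7.1 9.6]
px [217. 187.] n 2800 ctr mm 619.6 -58.6 size 345.9 74.3 long axis deg 83.4 zmax [14.9 33.6]
px [147. 174.] n 202 ctr mm 802.7 -16.7 size 78.8 26.8 long axis deg 58.3 zmax [15.7 21.6]
px [ 71. 222.] n 1786 ctr mm 838.9 124.3 size 283.1 122.1 long axis deg 90.0 zmax [13.1 24. ]
px [310. 175.] n 48 ctr mm 424.7 -158.2 size 40.5 12.4 long axis deg -78.6 zmax [ 9.1 12.9]
px [273. 192.] n 55 ctr mm 493.4 -60.5 size 38.1 12.4
[... 2293 characters left out ...]
 size 117.4 62.7 long axis deg 22.1 zmax [41.1 44.1]
px [456. 246.] n 301 ctr mm 821.0 -344.8 size 109.0 90.9 long axis deg -89.8 zmax [6.8 9.5]
px [253. 255.] n 81 ctr mm 423.2 -157.3 size 38.7 11.1 long axis deg -75.5 zmax [ 9.7 14.2]
px [311. 271.] n 489 ctr mm 494.9 -270.5 size 57.3 34.8 long axis deg -42.9 zmax [24.2 32.2]
px [370. 286.] n 228 ctr mm 574.0 -355.4 size 90.8 16.3 long axis deg -67.1 zmax [10.9 13.3]
px [360. 296.] n 219 ctr mm 540.2 -368.1 size 82.5 14.6 long axis deg -58.8 zmax [10.9 13.7]
px [271. 326.] n 2151 ctr mm 347.2 -357.3 size 110.9 71.5 long axis deg 13.9 zmax [32.7 39.3]
px [322. 317.] n 76 ctr mm 449.8 -372.5 size 59.7 11.6 long axis deg 67.0 zmax [ 8.4 10.9]
```

```bash
python3 - <<'E'
from h import *
im=np.zeros((560,800,3),np.uint8)
for k,n in enumerate(('side','scene')):
    z=np.load('/tmp/'+n+'.npz'); P=cloud(z['d'],z,n)
    if n=='scene': P[...,2]-=.0014
    ok=(P[...,0]>.53)&(P[...,0]<.71)&(P[...,1]>-.26)&(P[...,1]<.14)&(P[...,2]>.007)
    Q=P[ok]; c=z['p'][ok]
    # rail top points
    r=Q[(Q[:,2]<.0135)&(Q[:,2]>.0105)]; print(n,len(r),cv2.minAreaRect((r[:,:2]*1000).astype(np.float32)))
    t=Q[Q[:,2]>.029]
    l=cv2.partition if 0 else None
    for q in Q:
        # y -> columns (left = +y), x -> rows (up = +x)
        col=int((.14-q[1])*2000); row=int((.71-q[0])*1500)+k*280
        h=np.clip((q[2]-.008)/.028,0,1)
        cv2.circle(im,(col,row),2,tuple(int(a) for a in cv2.applyColorMap(np.uint8([[h*255]]),cv2.COLORMAP_JET)[0,0]),-1)
cv2.imwrite('pics/rail.png',im)
E
```

```text
side 824 ((618.9520263671875, -57.8824462890625), (344.28790283203125, 72.86309051513672), 83.5026626586914)
scene 730 ((617.2276611328125, -60.8839111328125), (343.28204345703125, 72.367919921875), 83.50043487548828)
```

View pics/rail.png

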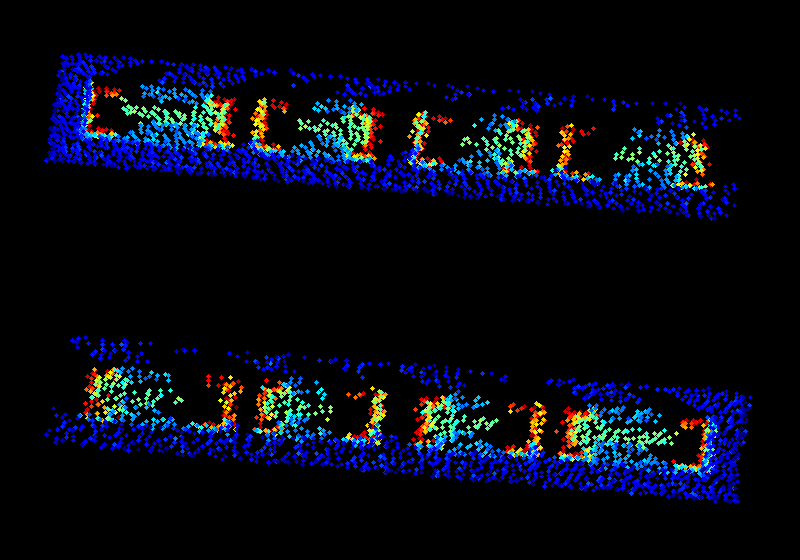

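Nests from +y to −y: long, short, short, long, with the rail axis at 83.5°. Next: rough nest centres, and my own move-planning helper.

```bash
cat >> h.py <<'E'
def nests(P,th=83.5,edges=((.055,.145),(-.03,.055),(-.11,-.03),(-.20,-.11))):
    pass
def rows(target_xyz,yaw=None,grip=1,cur=None):
    """tool-frame delta (cm, rad) from the measured pose to a pointing-down pose; yaw = world angle of tool y (closing line)"""
    o=status.get_obs(); T=R.from_rotvec(o['tool_rot']); d=T.inv().apply(np.array(target_xyz)-o['position'])*100
    y=T.apply([0,1,0]); cy=np.degrees(np.arctan2(y[1],y[0]))
    print('now',o['position'].round(4),'tool z',T.apply([0,0,1]).round(4),'tooly deg',cy.round(1),'x-axis',T.apply([1,0,0]).round(3)); print('shift cm',d.round(2))
    if yaw is not None:
        dy=(yaw-cy+90)%180-90
        Tt=R.from_matrix(np.column_stack([np.cross([np.cos(np.radians(cy+dy)),np.sin(np.radians(cy+dy)),0],[0,0,-1]),[np.cos(np.radians(cy+dy)),np.sin(np.radians(cy+dy)),0],[0,0,-1]]))
        print('turn',(T.inv()*Tt).as_rotvec().round(3),'joint7',o['joint_positions'].round(2), 't',o['t'])
E
python3 - <<'E'
from h import *
a=np.radians(83.5); e=np.array([np.cos(a),np.sin(a)]); nrm=np.array([-e[1],e[0]]) 
S=[]
for n,c in(('side',(618.95,-57.88)),('scene',(617.2,-60.9))):
    z=np.load('/tmp/'+n+'.npz'); P=cloud(z['d'],z,n).reshape(-1,3)*1000
    q=P[:,:2]-c; s=q@e; w=q@nrm; k=(abs(s)<175)&(abs(w)<30)&(P[:,2]>29)&(P[:,2]<38)
    S.append(np.c_[s[k],w[k]])
S=np.vstack(S); 
o=np.sort(S[:,0]); g=np.where(np.diff(o)>4)[0]
print([(round(x[0],1),round(x[-1],1),len(x)) for x in np.split(o,g+1)]); print(np.percentile(S[:,1],[1,50,99]))
rows([.431,.271,.14],-67.2+90)
E
```

```text
[(np.float64(-160.0), np.float64(-138.3), 108), (np.float64(-98.6), np.float64(-77.9), 111), (np.float64(-72.9), np.float64(-52.9), 106), (np.float64(-26.0), np.float64(-5.9), 101), (np.float64(7.0), np.float64(28.1), 104), (np.float64(56.5), np.float64(72.8), 98), (np.float64(80.8), np.float64(99.1), 107), (np.float64(140.9), np.float64(159.9), 112)]
[-16.75552492  -0.24583435  17.22588863]
now [0.2483 0.5732 0.2012] tool z [-4.0e-04 -1.1e-03 -1.0e+00] tooly deg 66.6 x-axis [-0.918  0.398 -0.   ]
shift cm [-28.78 -20.46   6.14]
turn [-0.001  0.001  0.764] joint7 [-1.18  0.33 -0.06  1.46  0.02  1.35 -0.09] t 0.1
```

Request:
{"name": "carry_out", "arguments": {"deltas": [[-3.2,-2.27,0,0,0,0,1],[-3.2,-2.27,0,0,0,0,1],[-3.2,-2.27,0,0,0,0,1],[-3.2,-2.27,0,0,0,0,1],[-3.2,-2.27,0,0,0,0,1],[-3.2,-2.27,0,0,0,0,1],[-3.2,-2.27,0,0,0,0,0.5],[-3.2,-2.27,0,0,0,0,0.5],[-3.2,-2.27,0,0,0,0,0.5],[0,0,0.6,0,0,0.11,0.5],[0,0,0.6,0,0,0.11,0.5],[0,0,0.6,0,0,0.11,0.5],[0,0,0.6,0,0,0.11,0.5],[0,0,0.6,0,0,0.11,0.5],[0,0,1,0,0,0.11,0.5],[0,0,1,0,0,0.11,0.5],[0,0,0,0,0,0,0.5]]}}

```text
t: 2.22
position: [0.4309, 0.2712, 0.151]
tool_rot: [-1.745, -2.612, 0.003]
contact_force: [-0.1, 0.3, 0.1]
gripper_width: 0.0436
gripper_force: 0.0
```

```bash
python3 - <<'E'
from h import *
p,d,ci=snap('wrist','w1.png'); P=cloud(d,ci,'wrist')
print(ci['fov_y'],np.array(ci['extrinsics']).round(3))
ok=(abs(P[...,0]-.48)<.25)&(P[...,1]<.36)&(P[...,1]>0)
print('table',np.nanmedian(P[...,2][ok&(abs(P[...,2])<.02)]))
blobs(P,ok&(P[...,2]>.005)&(P[...,2]<.05),60)
rows([.431,.271,.06],22.8)
E
```

```text
65.70646984690485 [[ 0.924 -0.365 -0.113  0.4  ]
 [ 0.382  0.883  0.274  0.348]
 [-0.    -0.296  0.955  0.334]
 [ 0.     0.     0.     1.   ]]
table 0.0005349579347982414
px [133. 101.] n 1575 ctr mm 270.9 301.6 size 66.5 66.3 long axis deg 41.0 zmax [19.6 24.7]
px [261. 176.] n 500 ctr mm 431.8 271.5 size 52.1 12.4 long axis deg -67.3 zmax [11.4 13.7]
px [341. 226.] n 343 ctr mm 546.8 249.3 size 53.4 12.2 long axis deg -74.7 zmax [11.1 13.8]
px [198. 224.] n 282 ctr mm 384.9 188.4 size 38.1 12.1 long axis deg -40.6 zmax [11.7 13.4]
px [271. 264.] n 63 ctr mm 484.3 170.8 size 29.3 6.1 long axis deg 23.4 zmax [ 7.3 10.4]
px [208. 309.] n 77 ctr mm 435.6 77.8 size 10.2 7.2 long axis deg 5.4 zmax [18.7 28.5]
px [259. 312.] n 67 ctr mm 504.8 90.2 size 15.0 13.4 long axis deg 7.1 zmax [ 7.1 12. ]
now [0.4312 0.2714 0.1516] tool z [-7.e-04 -5.e-04 -1.e+00] tooly deg 22.6 x-axis [-0.384  0.923 -0.   ]
shift cm [-0.03 -0.03  9.16]
turn [-0.001  0.    -0.003] joint7 [-0.83  0.11  0.19  1.84 -0.02  1.19 -0.24] t 2.275
```

View pics/w1.png

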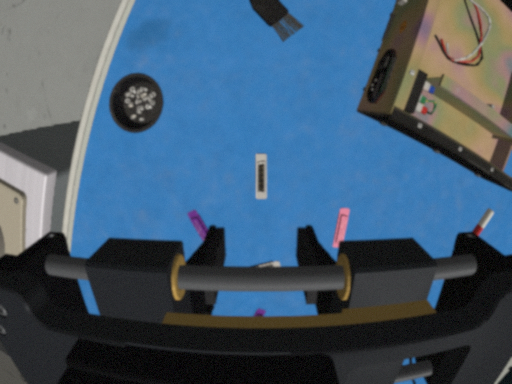

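The white long connector sits at (261,176), clear between the fingers and matching the side view (431.5, 271.3 mm, −67.3°). Going down on it.

Request:
{"name": "carry_out", "arguments": {"deltas": [[0,0,3,0,0,0,0.5],[0,0,3,0,0,0,0.5],[0,0,3,0,0,0,0.5],[0,0,3,0,0,0,0.5],[0,0,1.7,0,0,0,0.5],[0,0,1.0,0,0,0,0.5],[0,0,0,0,0,0,0.5],[0,0,0,0,0,0,0],[0,0,0,0,0,0,0],[0,0,0,0,0,0,0],[0,0,0,0,0,0,0],[0,0,0,0,0,0,0]]}}

```text
t: 3.78
position: [0.4315, 0.2716, 0.0049]
tool_rot: [-1.746, -2.612, -0.0]
contact_force: [0.2, -0.6, -0.7]
gripper_width: 0.0038
gripper_force: 0.0
```

```bash
python3 - <<'E'
from h import *
print({k:v for k,v in status.get_obs().items() if 'grip' in k})
p,d,ci=snap('wrist','w2.png'); p2,_,_=snap('side')
a=cv2.resize(p[100:350,130:400],(400,370)); b=cv2.resize(p2[260:360,190:330],(400,286))
im=np.zeros((370,800,3),np.uint8); im[:,:400]=a; im[:286,400:]=b
cv2.imwrite('pics/w2.png',im[...,::-1])
E
```

```text
{'gripper_force': 0.0, 'gripper_width': 0.0038121489522744767}
```

View pics/w2.png

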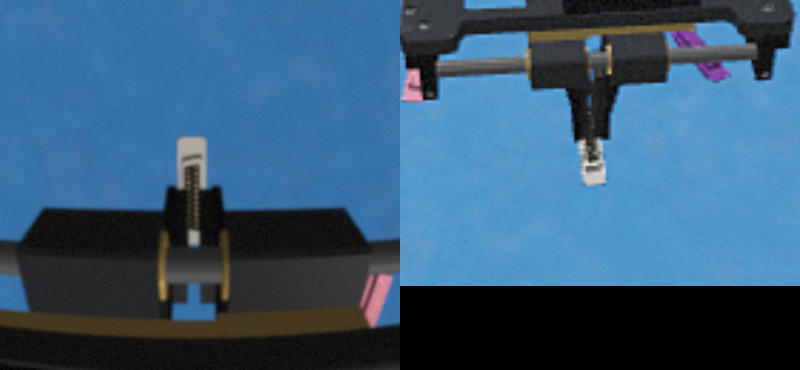

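Request:
{"name": "carry_out", "arguments": {"deltas": [[0,0,0,0,0,0,0],[0,0,0,0,0,0,0]]}}

```text
t: 4.12
position: [0.4315, 0.2716, 0.0048]
tool_rot: [-1.746, -2.612, -0.0]
contact_force: [-0.7, -0.1, 0.8]
gripper_width: 0.0005
gripper_force: 0.0
```

```bash
python3 - <<'E'
from h import *
p,d,ci=snap('wrist','w3f.png'); P=cloud(d,ci,'wrist')
ok=(abs(P[...,0]-.431)<.05)&(abs(P[...,1]-.271)<.05)
blobs(P,ok&(P[...,2]>.004)&(P[...,2]<.018),20)
p2,d2,c2=snap('side'); P2=cloud(d2,c2,'side')
ok=(abs(P2[...,0]-.431)<.05)&(abs(P2[...,1]-.271)<.05)
blobs(P2,ok&(P2[...,2]>.004)&(P2[...,2]<.018),20)
im=np.zeros((600,800,3),np.uint8); im[:,:400]=cv2.resize(p[140:320,200:320],(400,600),interpolation=2); im[:,400:]=cv2.resize(p2[250:355,215:285],(400,600),interpolation=2)
cv2.imwrite('pics/w3.png',im[...,::-1])
E
```

```text
px [259. 210.] n 656 ctr mm 425.9 284.6 size 24.2 11.9 long axis deg -67.2 zmax [ 8.  13.5]
px [257. 316.] n 124 ctr mm 426.8 281.2 size 29.4 12.3 long axis deg -67.3 zmax [ 8.5 13.2]
```

View pics/w3.png

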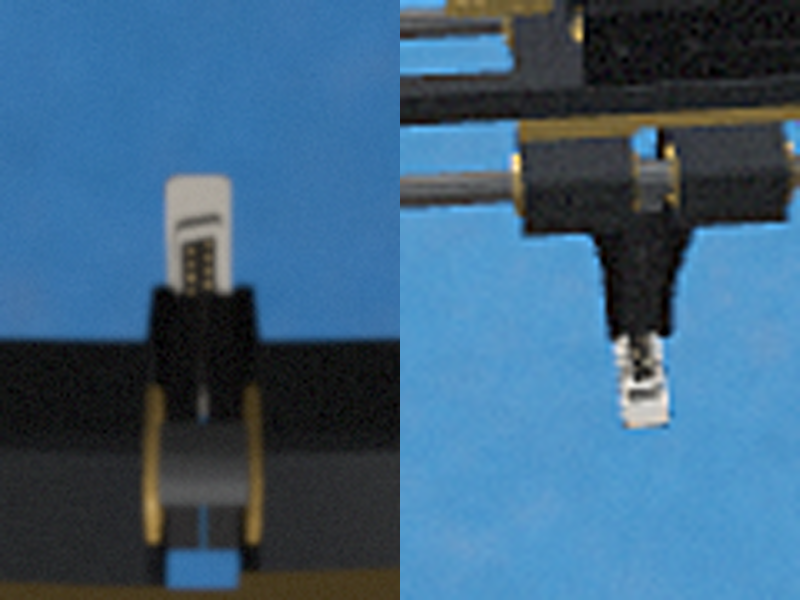

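```bash
python3 - <<'E'
from h import *
for n,r,c0,c1 in(('side',range(296,316,2),250,264),('wrist',range(210,262,4),244,276)):
    z=np.load('/tmp/'+n+'.npz'); P=cloud(z['d'],z,n)*1000
    for v in r:
        k=[int(c) for c in range(c0,c1) if z['p'][v,c].max()<70]
        if k: print(n,v,len(k),np.nanmedian(P[v,k],0).round(1),np.nanmin(P[v,k,2]).round(1))
E
```

```text
side 296 14 [429.1 279.8  53. ] 50.0
side 298 12 [429.1 279.7  48.8] 47.1
side 300 11 [429.5 280.9  44. ] 42.0
side 302 11 [429.3 280.7  39.5] 38.0
side 304 11 [429.4 280.4  33.8] 33.0
side 306 11 [429.3 280.6  30.7] 28.3
side 308 7 [428.9 281.1  25.5] -0.6
side 310 3 [430.9 274.4  11.5] 11.3
side 312 1 [428.1 278.   12.4] 12.4
side 314 2 [426.2 281.5  12.5] 11.0
wrist 214 5 [427.  284.8  12.8] 12.2
wrist 218 5 [427.  282.2  13.2] 12.1
wrist 222 3 [428.8 279.7  12.8] 12.4
wrist 226 14 [428.9 279.7  26.2] 12.1
wrist 230 30 [428.4 281.3  29.5] 27.9
wrist 234 31 [428.2 281.3  34.9] 33.6
wrist 238 31 [428.3 280.9  40.1] 38.4
wrist 242 32 [427.8 281.6  46. ] 44.4
wrist 246 32 [427.8 281.6  50.1] 48.3
wrist 250 32 [428.5 281.3  54.3] 48.6
wrist 254 32 [429.1 281.3  58.3] 48.6
wrist 258 30 [427.3 282.   62.4] 61.3
```

The shut fingertips measure about 23 mm high while the TCP reads 5 mm, so the true tips are about 19 mm behind the reported point. The fingers closed above the connector, which hasn't moved. Opening and going deeper, watching the force.

Request:
{"name": "carry_out", "arguments": {"deltas": [[0,0,0,0,0,0,0.5],[0,0,0,0,0,0,0.5],[0,0,0,0,0,0,0.5],[0,0,0,0,0,0,0.5],[0,0,0,0,0,0,0.5],[0,0,0.8,0,0,0,0.5],[0,0,0.7,0,0,0,0.5],[0,0,0.3,0,0,0,0.5],[0,0,0,0,0,0,0.5]]}}

```text
t: 5.35
position: [0.4313, 0.2714, -0.0135]
tool_rot: [-1.746, -2.611, 0.001]
contact_force: [-0.5, -0.2, -0.9]
gripper_width: 0.0435
gripper_force: 0.0
```

Request:
{"name": "carry_out", "arguments": {"deltas": [[0,0,0.2,0,0,0,0.5],[0,0,0.05,0,0,0,0],[0,0,0,0,0,0,0],[0,0,0,0,0,0,0],[0,0,0,0,0,0,0],[0,0,0,0,0,0,0],[0,0,0,0,0,0,0]]}}

```text
t: 6.22
position: [0.4315, 0.2716, -0.0156]
tool_rot: [1.746, 2.612, 0.0]
contact_force: [-0.4, 0.6, 1.7]
gripper_width: 0.0107
gripper_force: 30.0
```

```bash
python3 - <<'E'
from h import *
rows([.6226,-.0197,.14],-6.5)
E
```

```text
now [ 0.4315  0.2716 -0.0156] tool z [ 1.e-04  1.e-04 -1.e+00] tooly deg 22.5 x-axis [-0.382  0.924  0.   ]
shift cm [-34.22   6.53 -15.56]
turn [ 0.    -0.     0.505] joint7 [-0.81  0.32  0.17  1.99 -0.07  0.84 -0.2 ] t 6.225
```

Request:
{"name": "carry_out", "arguments": {"deltas": [[0,0,-1.6,0,0,0,0],[0,0,-3.5,0,0,0,0],[0,0,-3.5,0,0,0,0],[0,0,-3.5,0,0,0,0],[0,0,-3.5,0,0,0,0],[-3.8,0.73,0,0,0,0,0],[-3.8,0.73,0,0,0,0,0],[-3.8,0.73,0,0,0,0,0],[-3.8,0.73,0,0,0,0,0],[-3.8,0.73,0,0,0,0,0],[-3.8,0.73,0,0,0,0,0],[-3.8,0.73,0,0,0,0,0],[-3.8,0.73,0,0,0,0,0],[-3.8,0.73,0,0,0,0,0],[0,0,0,0,0,0.1,0],[0,0,0,0,0,0.1,0],[0,0,0,0,0,0.1,0],[0,0,0,0,0,0.1,0],[0,0,0,0,0,0.1,0],[0,0,0,0,0,0,0]]}}

```text
t: 8.72
position: [0.6229, -0.0192, 0.1413]
tool_rot: [2.337, 2.099, 0.001]
contact_force: [0.3, -0.4, -0.3]
gripper_width: 0.0109
gripper_force: 30.0
```

```bash
cat >> h.py <<'E'
def fitnests(P,zoff=0):
    a=np.radians(83.5); e=np.array([np.cos(a),np.sin(a)]); nr=np.array([-e[1],e[0]]); c=np.array([618.1,-59.4])
    Q=P.reshape(-1,3)*1000; q=Q[:,:2]-c; s=q@e; w=q@nr
    k=(abs(s)<172)&(abs(w)<24)&(Q[:,2]>28)&(Q[:,2]<39)
    for s0 in(120,40,-40,-120):
        m=k&(abs(s-s0)<42)
        for lab,mm in(('+',m&(s>s0)),('-',m&(s<s0))):
            if mm.sum()>20: print('nest',s0,'end'+lab,'n',mm.sum(),'s 2..98%',np.percentile(s[mm],[2,98]).round(1),'w',np.percentile(w[mm],[2,98]).round(1),'zmax',np.percentile(Q[mm,2],95).round(1))
        m=(abs(s-s0)<42)&(abs(w)<40)&(Q[:,2]<18.5)&(Q[:,2]>13.5)
        if m.sum()>30: print('   foot',s0,m.sum(),np.percentile(s[m],[1,99]).round(1),np.percentile(w[m],[1,99]).round(1))
E
python3 - <<'E'
from h import *
p,d,ci=snap('wrist','w4.png'); P=cloud(d,ci,'wrist'); fitnests(P)
rows([.6317,.0598,.14],-6.5)
E
```

```text
nest 120 end+ n 381 s 2..98% [145.1 158.9] w [-17.9  14.6] zmax 36.0
nest 120 end- n 343 s 2..98% [85.3 99.6] w [-18.6  14.6] zmax 35.7
   foot 120 1248 [ 87.  156.9] [-30.1  20.3]
nest 40 end+ n 342 s 2..98% [58.9 73.1] w [-18.   14.7] zmax 35.9
nest 40 end- n 177 s 2..98% [11.3 25.8] w [-18.2  15.4] zmax 35.8
   foot 40 803 [13.3 73.3] [-27.4  25.4]
   foot -40 44 [-18.9  -3.2] [-35.7  17.5]
   foot -120 351 [-141.7 -106.8] [-21.   17.4]
now [ 0.6229 -0.0192  0.1411] tool z [ 5.e-04  3.e-04 -1.e+00] tooly deg -6.1 x-axis [0.105 0.994 0.   ]
shift cm [7.95 0.04 0.11]
turn [ 0.    -0.     0.008] joint7 [-0.44  0.39  0.51  1.57 -0.2   1.23  0.  ] t 8.775
```

View pics/w4.png

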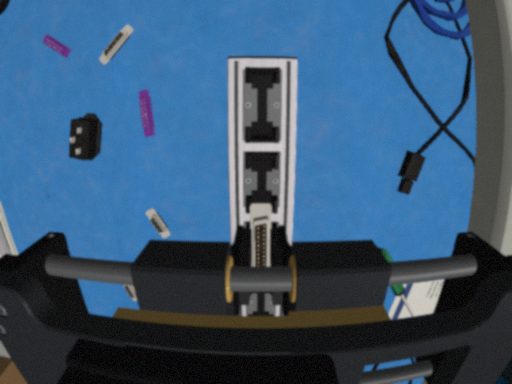

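Wrist view: the held connector is level at (260,235), the long nest is at (263,103) and the short nest at (262,180). In the arm's frame the rail centre refines to (620.0, −57.5). Moving over the +y long nest and lowering.

Request:
{"name": "carry_out", "arguments": {"deltas": [[4.0,0.1,0,0,0,0.008,0],[4.15,0.11,0,0,0,0,0],[0,0,3.5,0,0,0,0],[0,0,3.5,0,0,0,0],[0,0,2.5,0,0,0,0],[0,0,1.5,0,0,0,0],[0,0,1.0,0,0,0,0],[0,0,0.5,0,0,0,0],[0,0,0.3,0,0,0,0],[0,0,0,0,0,0,0]]}}

```text
t: 10.02
position: [0.6343, 0.0614, 0.0127]
tool_rot: [2.346, 2.089, 0.001]
contact_force: [-0.4, -0.1, -0.5]
gripper_width: 0.0111
gripper_force: 30.0
```

Request:
{"name": "carry_out", "arguments": {"deltas": [[-0.03,-0.07,0.3,0,0,0,0],[0,0,0.2,0,0,0,0],[0,0,0.1,0,0,0,0],[0,0,0,0,0,0,0]]}}

```text
t: 10.52
position: [0.6335, 0.0612, 0.0065]
tool_rot: [2.346, 2.089, 0.0]
contact_force: [0.6, 0.0, 1.1]
gripper_width: 0.0108
gripper_force: 30.0
```

Request:
{"name": "carry_out", "arguments": {"deltas": [[0,0,0,0,0,0,0.15],[0,0,0,0,0,0,0.3],[0,0,0,0,0,0,0.4],[0,0,0,0,0,0,0.4],[0,0,-2,0,0,0,0.4],[0,0,-3.5,0,0,0,0.4],[0,0,-3.5,0,0,0,0.4],[0,0,-3.5,0,0,0,0.4],[0,0,0,0,0,0,0.4]]}}

```text
t: 11.65
position: [0.6355, 0.0611, 0.136]
tool_rot: [2.345, 2.086, 0.009]
contact_force: [-0.6, -0.3, 0.0]
gripper_width: 0.0344
gripper_force: 0.0
```

```bash
cat >> h.py <<'E'
def seated(P,cx,cy):
    q=P[(np.hypot(P[...,0]-cx,P[...,1]-cy)<.04)&(P[...,2]>.024)&(P[...,2]<.042)]
    return q
def bright(P,p,cx,cy,rad=.035,zlo=.004,zhi=.045):
    "light-coloured pixels of a connector near a point"
    m=(np.hypot(P[...,0]-cx,P[...,1]-cy)<rad)&(P[...,2]>zlo)&(P[...,2]<zhi)&(p.min(-1)>110)
    n,l,s,c=cv2.connectedComponentsWithStats(cv2.morphologyEx(m.astype(np.uint8),3,np.ones((3,3),np.uint8)))
    if n<2: print('none'); return
    i=1+s[1:,4].argmax(); q=P[l==i]; r=cv2.minAreaRect((q[:,:2]*1000).astype(np.float32)); 
    A=np.c_[q[:,:2]-q[:,:2].mean(0),np.ones(len(q))]; print('bright',np.round(r[0],1),np.round(r[1],1),round(r[2],1),'z pct',np.percentile(q[:,2]*1000,[5,50,95]).round(1),'slope',np.linalg.lstsq(A,q[:,2],rcond=None)[0][:2].round(3))
E
python3 - <<'E'
from h import *
p,d,ci=snap('wrist','w5.png'); P=cloud(d,ci,'wrist')
bright(P,p,.6336,.0617); bright(P,p,.4767,.1575)
rows([.4767,.1575,.12],-52)
E
```

```text
** On entry to DLASCL parameter number  4 had an illegal value
 ** On entry to DLASCL parameter number  4 had an illegal valueTraceback (most recent call last):
  File "<stdin>", line 3, in <module>
  File "h.py", line 53, in bright
    A=np.c_[q[:,:2]-q[:,:2].mean(0),np.ones(len(q))]; print('bright',np.round(r[0],1),np.round(r[1],1),round(r[2],1),'z pct',np.percentile(q[:,2]*1000,[5,50,95]).round(1),'slope',np.linalg.lstsq(A,q[:,2],rcond=None)[0][:2].round(3))
                                                                                                                                                                                   ~~~~~~~~~~~~~~~^^^^^^^^^^^^^^^^^^^^^
    x, resids, rank, s = _umath_linalg.lstsq(a, b, rcond,
                         ~~~~~~~~~~~~~~~~~~~^^^^^^^^^^^^^
                                             signature=signature)
                                             ^^^^^^^^^^^^^^^^^^^^
    raise LinAlgError("SVD did not converge in Linear Least Squares")
numpy.linalg.LinAlgError: SVD did not converge in Linear Least Squares
```

```bash
sed -i 's/q=P\[l==i\]; r=cv2/q=P[(l==i)\&m]; r=cv2/' h.py
python3 - <<'E'
from h import *
z=np.load('/tmp/wrist.npz'); p=z['p']; P=cloud(z['d'],z,'wrist')
bright(P,p,.6336,.0617); bright(P,p,.4767,.1575)
rows([.4767,.1575,.12],-52)
E
```

```text
bright [633.7  62.1] [57.5 69.8] 81.0 z pct [11.1 13.3 34.2] slope [0.001 0.013]
bright [477.5 157.9] [52.8 12.9] 39.8 z pct [ 5.7  7.3 12.6] slope [ 0.014 -0.023]
now [0.6344 0.0612 0.1338] tool z [ 0.0035  0.001  -1.    ] tooly deg -6.7 x-axis [0.116 0.993 0.001]
shift cm [  7.74 -16.78   1.34]
turn [ 0.003 -0.003  0.791] joint7 [-0.53  0.42  0.48  1.54 -0.21  1.22 -0.14] t 11.7
```

View pics/w5.png

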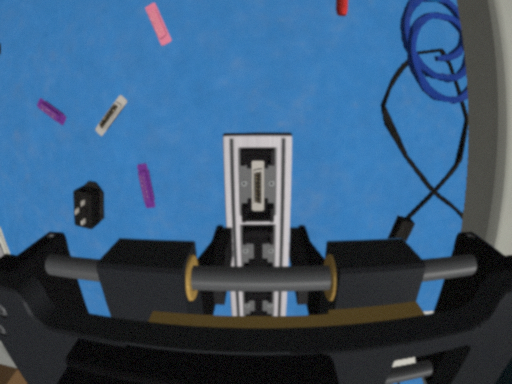

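The first connector is seated between the walls at (258,186). The next long one is at (112,115) → (477.3, 157.8 mm, 38.5°).

Request:
{"name": "carry_out", "arguments": {"deltas": [[1.56,-3.35,0,0,0,0,0.4],[1.56,-3.35,0,0,0,0,0.4],[1.56,-3.35,0,0,0,0,0.4],[1.56,-3.35,0,0,0,0,0.4],[1.56,-3.34,0,0,0,0,0.4],[0,0,0,0.003,-0.003,0.112,0.4],[0,0,0.5,0,0,0.112,0.4],[0,0,0.5,0,0,0.112,0.4],[0,0,1,0,0,0.112,0.4],[0,0,1,0,0,0.112,0.4],[0,0,1,0,0,0.112,0.4],[0,0,1,0,0,0.11,0.4],[0,0,2,0,0,0,0.4],[0,0,0,0,0,0,0.4]]}}

```text
t: 13.45
position: [0.4745, 0.1572, 0.06]
tool_rot: [2.964, 1.037, -0.012]
contact_force: [-0.2, 0.3, -0.4]
gripper_width: 0.0344
gripper_force: 0.0
```

```bash
python3 - <<'E'
from h import *
p,d,ci=snap('wrist'); P=cloud(d,ci,'wrist')
bright(P,p,.4773,.1578)
rows([.4773,.1578,-.0156],-51.5)
E
```

```text
bright [476.8 158.4] [52.4 12. ] 39.0 z pct [ 5.9  7.2 12.9] slope [-0.001 -0.011]
now [0.4752 0.1575 0.061 ] tool z [-0.005  -0.0034 -1.    ] tooly deg -51.4 x-axis [ 0.782  0.623 -0.006]
shift cm [0.23 0.11 7.66]
turn [-0.     0.006  0.001] joint7 [-0.84  0.2   0.47  1.96 -0.11  1.   -1.21] t 13.5
```

Request:
{"name": "carry_out", "arguments": {"deltas": [[0.2,0.08,2,0,0.006,0.0,0.4],[0,0,2.5,0,0,0,0.4],[0,0,1.8,0,0,0,0.4],[0,0,1.0,0,0,0,0.4],[0,0,0.36,0,0,0,0.4],[0,0,0,0,0,0,0.4],[0,0,0,0,0,0,0],[0,0,0,0,0,0,0],[0,0,0,0,0,0,0],[0,0,0,0,0,0,0],[0,0,0,0,0,0,0]]}}

```text
t: 14.88
position: [0.478, 0.1586, -0.0151]
tool_rot: [-2.965, -1.037, -0.003]
contact_force: [-1.0, 0.4, 3.4]
gripper_width: 0.0108
gripper_force: 30.0
```

```bash
python3 - <<'E'
from h import *
c=np.array([.6200,-.0575]); e=np.array([.1132,.9936])
print([ (c+s*e).round(4) for s in(.12,.04,-.04,-.12)])
rows([.6064,-.1767,.14],-6.5)
E
```

```text
[array([0.6336, 0.0617]), array([ 0.6245, -0.0178]), array([ 0.6155, -0.0972]), array([ 0.6064, -0.1767])]
now [ 0.478   0.1586 -0.0151] tool z [ 0.0015  0.0015 -1.    ] tooly deg -51.4 x-axis [0.782 0.623 0.002]
shift cm [-10.83  34.21 -15.54]
turn [ 0.001 -0.002 -0.784] joint7 [-0.8   0.33  0.45  2.01 -0.19  0.83 -1.15] t 14.875
```

Request:
{"name": "carry_out", "arguments": {"deltas": [[0,0,-2.0,0,0,0,0],[0,0,-3.4,0,0,0,0],[0,0,-3.4,0,0,0,0],[0,0,-3.4,0,0,0,0],[0,0,-3.3,0,0,0,0],[-1.2,3.8,0,0,0,0,0],[-1.2,3.8,0,0,0,0,0],[-1.2,3.8,0,0,0,0,0],[-1.2,3.8,0,0,0,0,0],[-1.2,3.8,0,0,0,0,0],[-1.2,3.8,0,0,0,0,0],[-1.2,3.8,0,0,0,0,0],[-1.2,3.8,0,0,0,0,0],[-1.2,3.8,0,0,0,0,0],[0,0,0,0,0,-0.16,0],[0,0,0,0,0,-0.16,0],[0,0,0,0,0,-0.16,0],[0,0,0,0,0,-0.16,0],[0,0,0,0,0,-0.144,0],[0,0,0,0,0,0,0]]}}

```text
t: 17.38
position: [0.6062, -0.1765, 0.1392]
tool_rot: [-2.345, -2.09, -0.003]
contact_force: [0.1, 0.3, 0.5]
gripper_width: 0.0106
gripper_force: 30.0
```

```bash
python3 - <<'E'
from h import *
p,d,ci=snap('wrist'); P=cloud(d,ci,'wrist'); fitnests(P); bright(P,p,.6336,.0617,zlo=.024,zhi=.038)
P[P[...,2]<.1]=np.nan; 
m=(P[...,2]<.19)&(p.min(-1)>110)&(P[...,1]<-.1); q=P[m&(np.hypot(P[...,0]-.6064,P[...,1]+.1767)<.04)]
print('held',len(q),q.min(0),q.max(0)) if len(q) else 0
rows([.6064+.0001,-.1767+.0011,.0069],-6.5)
E
```

```text
nest 40 end+ n 293 s 2..98% [57.7 69.4] w [-18.3  14.3] zmax 36.1
nest 40 end- n 359 s 2..98% [11.1 25.3] w [-18.1  14.3] zmax 36.3
   foot 40 935 [ 5.3 71.8] [-33.9  29.4]
nest -40 end+ n 365 s 2..98% [-21.   -7.2] w [-18.   14.3] zmax 36.0
nest -40 end- n 469 s 2..98% [-81.5 -54.2] w [-18.1  14.8] zmax 35.9
   foot -40 983 [-80.4  -3.2] [-29.7  27.2]
nest -120 end+ n 355 s 2..98% [-95.3 -80.3] w [-18.4  15. ] zmax 35.8
nest -120 end- n 164 s 2..98% [-154.9 -140.3] w [-18.2  15.4] zmax 35.9
   foot -120 1151 [-151.5  -80.2] [-28.7  18.7]
none
held 649 [ 0.59945887 -0.1922752   0.15961845] [ 0.61526145 -0.15090394  0.16804738]
now [ 0.6062 -0.1765  0.1393] tool z [ 9.0e-04  1.6e-03 -1.0e+00] tooly deg -6.7 x-axis [0.117 0.993 0.002]
shift cm [7.000e-02 1.000e-02 1.324e+01]
turn [ 0.001 -0.002 -0.004] joint7 [-0.2   0.42  0.54  1.55 -0.22  1.23  0.26] t 17.425
```

Request:
{"name": "carry_out", "arguments": {"deltas": [[0.1,0.01,3.5,0.001,-0.002,-0.004,0],[0,0,3.5,0,0,0,0],[0,0,2.5,0,0,0,0],[0,0,1.5,0,0,0,0],[0,0,1.0,0,0,0,0],[0,0,0.5,0,0,0,0],[0,0,0.3,0,0,0,0],[0,0,0.2,0,0,0,0],[0,0,0.15,0,0,0,0],[0,0,0,0,0,0,0]]}}

```text
t: 18.68
position: [0.6067, -0.1755, 0.008]
tool_rot: [2.34, 2.096, -0.0]
contact_force: [-0.1, -0.3, 0.6]
gripper_width: 0.011
gripper_force: 30.0
```

Request:
{"name": "carry_out", "arguments": {"deltas": [[0,0,0.12,0,0,0,0],[0,0,0,0,0,0,0],[0,0,0,0,0,0,0.15],[0,0,0,0,0,0,0.3],[0,0,0,0,0,0,0.4],[0,0,0,0,0,0,0.4],[0,0,-2,0,0,0,0.4],[0,0,-3.5,0,0,0,0.4],[0,0,-3.5,0,0,0,0.4],[0,0,0,0,0,0,0.4]]}}

```text
t: 19.92
position: [0.6087, -0.1763, 0.1012]
tool_rot: [2.337, 2.092, 0.006]
contact_force: [-0.5, -0.7, 0.1]
gripper_width: 0.0343
gripper_force: 0.0
```

```bash
python3 - <<'E'
from h import *
p,d,ci=snap('wrist','w6.png'); P=cloud(d,ci,'wrist')
bright(P,p,.6064,-.1767,rad=.03,zlo=.025,zhi=.034)
rows([.424,-.158,.07],13)
E
```

```text
bright [ 607.  -176.1] [52.6 12.1] 83.4 z pct [27.8 29.1 33.7] slope [-0.001  0.002]
now [ 0.6077 -0.1758  0.0992] tool z [ 3.6e-03 -8.0e-04 -1.0e+00] tooly deg -6.3 x-axis [ 0.11   0.994 -0.   ]
shift cm [ -0.25 -18.46   2.85]
turn [ 0.004  0.001 -0.337] joint7 [-0.19  0.45  0.52  1.59 -0.24  1.16  0.28] t 19.975
```

View pics/w6.png

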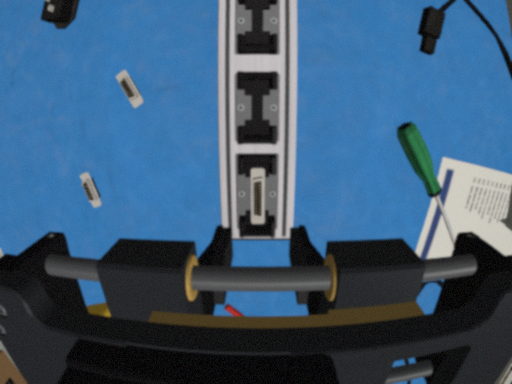

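The second long one is seated at (258,197), flange at z≈29, flat and within 1 mm of centre. The shorts are at (91,190) and (129,89). On to the first short.

Request:
{"name": "carry_out", "arguments": {"deltas": [[-0.05,-3.7,0,0,0,0,0.4],[-0.05,-3.7,0,0,0,0,0.4],[-0.05,-3.7,0,0,0,0,0.4],[-0.05,-3.7,0,0,0,0,0.4],[-0.05,-3.66,0,0,0,0,0.4],[0,0,0.7,0.004,0.001,-0.112,0.4],[0,0,1,0,0,-0.112,0.4],[0,0,1.1,0,0,-0.112,0.4],[0,0,1,0,0,0,0.4],[0,0,0,0,0,0,0.4]]}}

```text
t: 21.22
position: [0.422, -0.1576, 0.058]
tool_rot: [-1.957, -2.451, 0.005]
contact_force: [0.8, 0.3, 0.2]
gripper_width: 0.035
gripper_force: 0.0
```

```bash
python3 - <<'E'
from h import *
p,d,ci=snap('wrist'); P=cloud(d,ci,'wrist')
bright(P,p,.424,-.158)
rows([.424,-.158,-.0155],13)
E
```

```text
bright [ 425.5 -155.9] [12.4 40.4] 12.5 z pct [ 5.9  7.2 12.9] slope [ 0.006 -0.005]
now [ 0.4224 -0.1577  0.0585] tool z [-4.9e-03  6.0e-04 -1.0e+00] tooly deg 12.8 x-axis [-0.222  0.975  0.002]
shift cm [-0.08  0.18  7.4 ]
turn [-0.005 -0.002 -0.003] joint7 [-0.28  0.09  0.56  2.09 -0.06  0.98  0.54] t 21.275
```

Request:
{"name": "carry_out", "arguments": {"deltas": [[0.08,0.27,1.9,-0.005,-0.002,0,0.4],[0,0,2.4,0,0,0,0.4],[0,0,1.7,0,0,0,0.4],[0,0,1.0,0,0,0,0.4],[0,0,0.36,0,0,0,0.4],[0,0,0,0,0,0,0.4],[0,0,0,0,0,0,0],[0,0,0,0,0,0,0],[0,0,0,0,0,0,0],[0,0,0,0,0,0,0],[0,0,0,0,0,0,0]]}}

```text
t: 22.65
position: [0.4254, -0.1563, -0.0147]
tool_rot: [1.956, 2.457, 0.002]
contact_force: [-0.2, 1.1, 2.6]
gripper_width: 0.011
gripper_force: 30.0
```

```bash
python3 - <<'E'
from h import *
rows([.6155,-.0972,.10],-6.5)
E
```

```text
now [ 0.4254 -0.1563 -0.0147] tool z [ 1.7e-03 -1.0e-04 -1.0e+00] tooly deg 12.9 x-axis [-0.224  0.975 -0.   ]
shift cm [  1.49  19.87 -11.44]
turn [0.002 0.    0.339] joint7 [-0.25  0.23  0.54  2.14 -0.17  0.8   0.63] t 22.65
```

Request:
{"name": "carry_out", "arguments": {"deltas": [[0,0,-2.0,0,0,0,0],[0,0,-3.2,0,0,0,0],[0,0,-3.2,0,0,0,0],[0,0,-3.0,0,0,0,0],[0.25,3.31,0,0,0,0,0],[0.25,3.31,0,0,0,0,0],[0.25,3.31,0,0,0,0,0],[0.25,3.31,0,0,0,0,0],[0.25,3.31,0,0,0,0,0],[0.25,3.31,0,0,0,0,0],[0,0,0,0.002,0,0.113,0],[0,0,0,0,0,0.113,0],[0,0,0,0,0,0.113,0],[0,0,0,0,0,0,0]]}}

```text
t: 24.4
position: [0.6151, -0.0971, 0.099]
tool_rot: [-2.342, -2.093, 0.002]
contact_force: [0.2, 0.2, 0.1]
gripper_width: 0.0111
gripper_force: 30.0
```

```bash
python3 - <<'E'
from h import *
rows([.6155,-.0972,.0073],-6.5)
E
```

```text
now [ 0.6151 -0.0971  0.099 ] tool z [-1.2e-03 -7.0e-04 -1.0e+00] tooly deg -6.4 x-axis [ 0.112  0.994 -0.001]
shift cm [-0.    0.06  9.17]
turn [-0.001  0.001  0.001] joint7 [-0.36  0.44  0.57  1.62 -0.26  1.16  0.16] t 24.4
```

Request:
{"name": "carry_out", "arguments": {"deltas": [[0,0.05,3.0,0,0,0,0],[0,0,2.5,0,0,0,0],[0,0,1.5,0,0,0,0],[0,0,1.0,0,0,0,0],[0,0,0.5,0,0,0,0],[0,0,0.4,0,0,0,0],[0,0,0.27,0,0,0,0],[0,0,0,0,0,0,0],[0,0,0,0,0,0,0]]}}

```text
t: 25.52
position: [0.6159, -0.0973, 0.008]
tool_rot: [2.343, 2.092, -0.001]
contact_force: [0.3, -0.5, -0.4]
gripper_width: 0.0105
gripper_force: 30.0
```

Request:
{"name": "carry_out", "arguments": {"deltas": [[0,0,0.1,0,0,0,0],[0,0,0,0,0,0,0],[0,0,0,0,0,0,0.15],[0,0,0,0,0,0,0.3],[0,0,0,0,0,0,0.4],[0,0,0,0,0,0,0.4],[0,0,-2,0,0,0,0.4],[0,0,-3.5,0,0,0,0.4],[0,0,-3.5,0,0,0,0.4],[0,0,0,0,0,0,0.4]]}}

```text
t: 26.78
position: [0.6179, -0.0977, 0.1011]
tool_rot: [2.341, 2.089, 0.006]
contact_force: [0.6, 0.3, -1.3]
gripper_width: 0.0351
gripper_force: 0.0
```

```bash
python3 - <<'E'
from h import *
p,d,ci=snap('wrist'); P=cloud(d,ci,'wrist')
bright(P,p,.6155,-.0972,rad=.024,zlo=.025,zhi=.034); bright(P,p,.4925,-.060)
rows([.4925,-.0600,.06],23)
E
```

```text
bright [616.3 -96.2] [39.3 12. ] 83.3 z pct [27.9 29.  33.4] slope [0.012 0.01 ]
bright [494.2 -59.3] [13.3 40.2] 23.8 z pct [ 5.6  7.2 12.6] slope [0.088 0.022]
now [ 0.6168 -0.0974  0.0991] tool z [ 2.9e-03 -3.0e-04 -1.0e+00] tooly deg -6.5 x-axis [0.113 0.994 0.   ]
shift cm [  2.31 -12.79   3.87]
turn [ 0.003  0.001 -0.515] joint7 [-0.36  0.44  0.58  1.62 -0.26  1.15  0.16] t 26.825
```

Third seated (616.3, −96.2, flange at 29 mm, level). The last one is at (494, −59.5 mm).

Request:
{"name": "carry_out", "arguments": {"deltas": [[0.6,-3.17,0,0,0,0,0.4],[0.6,-3.17,0,0,0,0,0.4],[0.6,-3.17,0,0,0,0,0.4],[0.6,-3.17,0,0,0,0,0.4],[0,0,0.5,0.003,0.001,-0.13,0.4],[0,0,1,0,0,-0.13,0.4],[0,0,1.1,0,0,-0.13,0.4],[0,0,1.2,0,0,-0.13,0.4],[0,0,0,0,0,0,0.4]]}}

```text
t: 27.95
position: [0.4913, -0.0591, 0.0578]
tool_rot: [-1.725, -2.619, 0.005]
contact_force: [-0.3, -0.4, -0.1]
gripper_width: 0.0346
gripper_force: 0.0
```

```bash
python3 - <<'E'
from h import *
p,d,ci=snap('wrist'); P=cloud(d,ci,'wrist')
bright(P,p,.494,-.0595)
rows([.494,-.0595,-.0150],23.5)
E
```

```text
bright [493.8 -60.1] [11.7 40.6] 23.7 z pct [ 6.1  7.3 13. ] slope [-0.009 -0.018]
now [ 0.4918 -0.0592  0.0585] tool z [-4.7e-03  5.0e-04 -1.0e+00] tooly deg 23.1 x-axis [-0.393  0.92   0.002]
shift cm [-0.13  0.22  7.35]
turn [-0.004 -0.002 -0.006] joint7 [-0.46  0.2   0.54  1.98 -0.12  0.99  0.54] t 28.0
```

Request:
{"name": "carry_out", "arguments": {"deltas": [[-0.15,0.16,1.9,-0.004,-0.002,-0.006,0.4],[0,0,2.4,0,0,0,0.4],[0,0,1.7,0,0,0,0.4],[0,0,1.0,0,0,0,0.4],[0,0,0.34,0,0,0,0.4],[0,0,0,0,0,0,0.4],[0,0,0,0,0,0,0],[0,0,0,0,0,0,0],[0,0,0,0,0,0,0],[0,0,0,0,0,0,0],[0,0,0,0,0,0,0]]}}

```text
t: 29.38
position: [0.4945, -0.0597, -0.0145]
tool_rot: [1.718, 2.629, 0.002]
contact_force: [-0.1, 0.7, 3.3]
gripper_width: 0.0106
gripper_force: 30.0
```

```bash
python3 - <<'E'
from h import *
rows([.6245,-.0178,.10],-6.5)
E
```

```text
now [ 0.4945 -0.0597 -0.0145] tool z [ 1.2e-03  5.0e-04 -1.0e+00] tooly deg 23.7 x-axis [-0.401  0.916 -0.   ]
shift cm [ -1.38  13.6  -11.43]
turn [ 0.001 -0.     0.526] joint7 [-0.42  0.33  0.51  2.03 -0.21  0.83  0.62] t 29.375
```

Request:
{"name": "carry_out", "arguments": {"deltas": [[0,0,-2.0,0,0,0,0],[0,0,-3.2,0,0,0,0],[0,0,-3.2,0,0,0,0],[0,0,-3.0,0,0,0,0],[-0.34,3.4,0,0,0,0,0],[-0.34,3.4,0,0,0,0,0],[-0.34,3.4,0,0,0,0,0],[-0.34,3.4,0,0,0,0,0],[0,0,0,0.001,0,0.131,0],[0,0,0,0,0,0.131,0],[0,0,0,0,0,0.131,0],[0,0,0,0,0,0.131,0],[0,0,0,0,0,0,0]]}}

```text
t: 31.0
position: [0.6241, -0.0176, 0.0991]
tool_rot: [-2.34, -2.096, 0.001]
contact_force: [0.3, -0.0, -0.6]
gripper_width: 0.0108
gripper_force: 30.0
```

```bash
python3 - <<'E'
from h import *
rows([.6245,-.0178,.0076],-6.5)
E
```

```text
now [ 0.6241 -0.0176  0.0991] tool z [-5.e-04 -2.e-04 -1.e+00] tooly deg -6.3 x-axis [ 0.11   0.994 -0.   ]
shift cm [-0.02  0.05  9.15]
turn [-0.001  0.     0.003] joint7 [-0.52  0.46  0.62  1.62 -0.28  1.16  0.05] t 31.0
```

Request:
{"name": "carry_out", "arguments": {"deltas": [[-0.02,0.04,3.0,0,0,0.003,0],[0,0,2.5,0,0,0,0],[0,0,1.5,0,0,0,0],[0,0,1.0,0,0,0,0],[0,0,0.5,0,0,0,0],[0,0,0.4,0,0,0,0],[0,0,0.3,0,0,0,0],[0,0,0,0,0,0,0],[0,0,0,0,0,0,0]]}}

```text
t: 32.12
position: [0.6248, -0.0179, 0.0077]
tool_rot: [2.344, 2.091, 0.001]
contact_force: [-0.3, -0.9, 0.0]
gripper_width: 0.0106
gripper_force: 30.0
```

Release, rise, and step aside toward −y so the camera sees all nests.

Request:
{"name": "carry_out", "arguments": {"deltas": [[0,0,0.05,0,0,0,0],[0,0,0,0,0,0,0.15],[0,0,0,0,0,0,0.3],[0,0,0,0,0,0,0.4],[0,0,0,0,0,0,0.4],[0,0,-2,0,0,0,0.4],[0,0,-3.5,0,0,0,0.4],[0,0,-3.5,0,0,0,0.4],[0,0,-3,0,0,0,0.4],[-4,0,-2,0,0,0,0.4],[-4,0,0,0,0,0,0.4],[-4,0,0,0,0,0,0.4],[-4,0,0,0,0,0,0.4],[0,0,0,0,0,0,0.4]]}}

```text
t: 33.88
position: [0.6054, -0.1816, 0.1487]
tool_rot: [2.349, 2.082, -0.001]
contact_force: [0.4, -0.9, 0.3]
gripper_width: 0.0349
gripper_force: 0.0
```

```bash
python3 - <<'E'
from h import *
p,d,ci=snap('wrist','w7.png'); P=cloud(d,ci,'wrist')
for c in((.6336,.0617,.03),(.6245,-.0178,.024),(.6155,-.0972,.024),(.6064,-.1767,.03)): bright(P,p,*c[:2],rad=c[2],zlo=.024,zhi=.034)
p,d,ci=snap('side'); P=cloud(d,ci,'side')
blobs(P,(P[...,0]>.35)&(P[...,0]<.53)&(P[...,1]>-.33)&(P[...,1]<.3)&(P[...,2]>.004)&(P[...,2]<.06))
E
```

```text
none
bright [625.1 -17.3] [39.8 11.1] 83.2 z pct [27.8 29.1 32.3] slope [ 0.024 -0.004]
bright [617.  -96.4] [38.9 12.1] 83.0 z pct [27.9 29.2 33.7] slope [-0.024  0.009]
bright [ 606.8 -175.8] [51.5 11.6] 83.4 z pct [28.  29.2 33.8] slope [ 0.078 -0.018]
px [292. 147.] n 209 ctr mm 509.3 -283.4 size 94.5 32.1 long axis deg -53.7 zmax [22.9 30.9]
px [340. 144.] n 209 ctr mm 374.2 -319.6 size 48.3 20.6 long axis deg 3.6 zmax [21.  32.9]
px [293. 226.] n 385 ctr mm 421.7 57.5 size 50.0 32.5 long axis deg 69.9 zmax [26.2 29.2]
px [251. 225.] n 102 ctr mm 504.7 69.7 size 53.3 11.3 long axis deg 88.6 zmax [10.3 13.2]
px [294. 277.] n 178 ctr mm 390.0 182.0 size 53.8 13.2 long axis deg -38.9 zmax [10.  13.1]
```

View pics/w7.png

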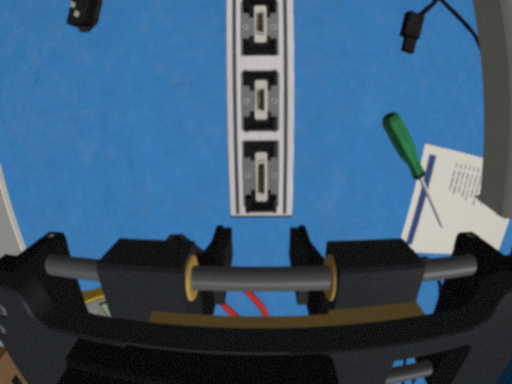

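Three are seated and level: (261,22), (261,99), (261,173). I'll check the first one in the side view, then hand in.

```bash
python3 - <<'E'
from h import *
z=np.load('/tmp/side.npz'); P=cloud(z['d'],z,'side')
bright(P,z['p'],.6336,.0617,rad=.028,zlo=.0255,zhi=.034)
E
```

```text
bright [633.   60.4] [52.8 14.8] 76.4 z pct [26.6 28.6 33.5] slope [ 0.043 -0.028]
```

Flange at about 29 mm and centred, the same as the others.

```bash
python3 -c "
from rig import ticket; print(ticket.sign_off())"
```

```text
the job is handed in; nothing more can be done
None
```

All four D connectors are seated in nests of their own length, pins up and level; neither inlet nor any look-alike was touched, and the job was handed in at about 34 s of the 90 s, with no verdict returned.

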